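Set a cable gland cap for drawing the cable through

ROBOT

A 7-joint arm with a two-finger parallel gripper is mounted at the origin on a cart in front of the work surface, level with it; the furniture and walls round the work are solid. World frame = base frame: x ahead of the robot, y to its left, z up, the work surface at z = 0. Lengths are in m, angles in rad, forces in N, time in s.
With the tool pointing down it reaches from about 0.4 to 0.85 m from the base axis. Payload 10.4 kg.
Tool frame: the origin (TCP) lies on the centre line of the jaws, within the pads' length; the fingertips stand 8 mm ahead of it and the grasp point (between the pads) lies 11 mm behind it; z points along the fingers, y is the direction in which the jaws open and shut (so a half turn about z gives the same grasp; the last joint's range is limited). The gripper opens to 85 mm and grips with 20 to 120 N. Pads are 22 mm wide; open, the fingers measure 114 mm over their backs; the gripper's body (76 mm by 85 mm) begins 54 mm behind the grasp point. The pads swing forward as they close: fully open they stand 13 mm farther back than shut.
Start: joints at [1.173, 0.332, -0.065, 1.46, 0.022, 1.35, -0.088], TCP at [0.229, -0.582, 0.239] pointing down, gripper open.
Joint ranges: [-2.6, 2.6], [-0.5, 2.12], [-1.47, 1.34], [0.16, 2.42], [-1.27, 4.41], [0.06, 2.06], [-2.6, 2.6]. Speed limits (rad/s): [2.22, 2.22, 2.79, 2.79, 3.14, 3.14, 3.14].

INTERFACE

Orientations are given as a unit quaternion [x, y, z, w].
In Python, from workcell import manip gives the robot as it stands.
- The arm moves only by the tool arm_command, never from a script. Its argument "targets" is text: rows parted by semicolons, each of 6 numbers parted by spaces: the shift along the tool's x, y, z in mm, then the turn, a rotation vector about the tool's x, y, z in rad. A call has 1 to 5 rows; each row shifts and turns the commanded pose from where the row before left it, along the tool's axes as they then stand; what a row does not reach is not made up. A row lasts 1/8 s, in which the tool goes at most 62.5 mm and 10.7 degrees, less where a joint would pass 70% of its speed; a pose out of reach is approached as far as the arm can. A call is refused whole if a number of a shift passes 62.5 or a number of a turn 0.188, either way. A call with a gripper value outside its range is refused whole. "grip" is the finger opening in mm, from 0 to 85.4, set as the call begins (left out, the last holds). The fingers move at their own pace and stop on an object; "squeeze" is the grip in N (left out, the last holds). Time passes only in rows, so rows that do not move let the fingers close. It gives the time, the measured TCP pose, the force and the opening at its end, in the units of the state.
- manip.get_obs(): the state, without advancing time (a new reading comes with each control period).
- manip.camera(name): name is "side" or "top"; returns a dict with "frame" (400x640x3 uint8, red, green, blue), "vertical_fov" (degrees; the focal length in pixels is half the picture's height over the tangent of half this angle, whatever the lens; pixels are square), "cx", "cy" (the principal point, pixels), "distortion" ([k1, k2, p1, p2, k3] as OpenCV has them; the pictures are not rectified), "rvec" (rotation vector, rad) and "tvec" (3), from world to camera coordinates, as OpenCV has them. Camera axes: x right, y down, z forward; pixel columns grow to the right and rows downward; lengths in m; the calibration is good to about 2 mm. A picture is of the moment at which its call begins. There is no depth.
- manip.hand_in(): hands the job in, once; it reports no verdict.
Trained networks look in a picture, given as the dict that the camera call returned (one of the last four; its "shot" number tells which), for a name from the list of things; names that differ only in an ending like _2 or _b are one class to them, and where a whole thing is asked for, a point or a joint stands for the part that bears it (a point fixed in the world has none). Each returns a list of dicts, best first, with "p" (0 to 1); they miss things now and then, are a little off and sometimes report something else, mostly with a low value. They report only what shows in the picture. A call takes as long as a camera call.
- manip.search_frame(picture, name): "xyz" ([x, y, z] in m, in the coordinates of the camera as it stood for that picture, good to about 4 mm: the middle of the surface that is visible of it).
The state is a dict: "clock": time; "joint_pos": joint angles; "joint_velocities": joint speeds; "tau": joint torques, N m; "position": TCP position; "ee_rot": TCP orientation; "ft_force": force on the tool from outside, world axes, zero at the start; "torque": the same for the moment, N m; "grip_width": opening from 0.0 (shut) to 1.0 (fully open).
Only numpy, scipy, OpenCV 4.12 (cv2) and the standard library are available. Lean on these libraries where they do the work, as an engineer would, in place of code of your own. Each camera call takes 0.05 s, during which the arm holds its last target.

TASK

On the terminal box, screw the cap of the larger cable gland down (clockwise) until it bottoms out, then back it off a quarter turn so that the cable can still be drawn through, and finish while still gripping the cap there. Leave the smaller gland and the other things on the bench alone.

Things in the scene. Friction and masses are not known exactly. Their poses are not given: they have to be found in the camera images.
- terminal_box: grey die-cast terminal box, 180x95 mm, 55 mm high, bolted to the bench (immovable). Origin: centre of its underside; x along its long side, z up; any yaw. Two black cable glands stand upright in its lid: the larger at x = -50 mm, the smaller at x = +50 mm (y = 0). Below the larger cap's rim are only its neck (32 mm across) and a hexagonal foot 10 mm high, up to 45 mm across.
- big_cap (a joint): angle of the larger gland's cap on its right-hand thread, rad: 0 = bottomed out (hard stop), growing as it is unscrewed (counter-clockwise from above). Already started on the thread, a third to four fifths of a turn open. It rises 4 mm per turn, stays where it is left, needs about 0.1 N m to turn; an upper stop at 6.5 keeps it from coming off.
- big_cap_grip (a point): point on the axis of the larger gland's cap, 15 mm above its lower rim, 17 mm below its top: the height to grip. The cap: black, round, 40 mm in diameter (41 over fine upright ribs), 32 mm high, straight-sided for its lower 23 mm, white index bar on top. Bottomed out, its rim is 20 mm above the lid, its top 107 mm above the bench. x points to the index bar, z up; it turns and rises with the cap.
- small_cap_mark (a point): the index bar on top of the smaller gland's cap (26 mm in diameter, its top 80 mm above the bench), 11 mm from that cap's axis. To be left alone: it turns easily.
- fuse_cap: loose white porcelain screw cap of a fuse, 40 mm in diameter, 30 mm high, close beside the terminal box. Origin: centre of underside. A bystander.
- terminal_strip_short: loose short brown terminal strip, 22x42x16 mm, close beside the terminal box. Origin: centre of underside. A bystander.
- side_cutters: loose side cutters lying flat, 62x157x13 mm. Origin: centre of underside. A bystander.
- lamp_holder: loose brown lamp holder standing up, 43 mm in diameter, 62 mm high. Origin: centre of underside. A bystander.
- tape_2: loose roll of tape lying flat, 100 mm in diameter, 25 mm high. Origin: centre of underside. A bystander.

How it is judged:
By the outcome, as a careful person would: the job done as asked, in the order asked, and still so for the second after the job is handed in, while the arm keeps its last pose, push and grip.
It also fails if it takes over 72 s, if anything falls off the work surface, if the arm or the gripper's body presses on something with over 40 N, if the wrist force passes 120 N, or if a joint passes its speed limit or range.

## Working session

There is one attempt and no reset: what is moved stays moved. The work goes in short steps, Python scripts to look and compute and a tool call to move; the robot and the scene stay as the last step left them, time stands still between calls to the robot, and variables do not carry over. Pictures are saved under pics/ and viewed, and the job is handed in when it is done.

Besides the shell and the picture viewer there is one more tool, called after "Emit:" as name(argument=value, ...) on one line, values as JSON. arm_command: Moves the arm, as the interface text tells. Its arguments: {"type":"object","properties":{"targets":{"type":"string"},"grip":{"type":"number"},"squeeze":{"type":"number"}},"required":["targets"]}

```bash
mkdir -p pics
cat > h.py <<'E'
import numpy as np, cv2
from workcell import manip
from scipy.spatial.transform import Rotation as R
def K(p):
    H=p["frame"].shape[0]; f=H/2/np.tan(np.radians(p["vertical_fov"])/2)
    return np.array([[f,0,p["cx"]],[0,f,p["cy"]],[0,0,1.]])
def c2w(p,x):
    Rm=cv2.Rodrigues(np.array(p["rvec"],float))[0]
    return Rm.T@(np.array(x)-np.array(p["tvec"]).ravel())
def proj(p,X):
    return cv2.projectPoints(np.array(X,float).reshape(-1,1,3),np.array(p["rvec"],float),np.array(p["tvec"],float),K(p),np.array(p["distortion"],float))[0].reshape(-1,2)
def ray(p,uv,z):
    n=cv2.undistortPoints(np.array(uv,float).reshape(-1,1,2),K(p),np.array(p["distortion"],float)).reshape(-1,2)
    Rm=cv2.Rodrigues(np.array(p["rvec"],float))[0]; o=-Rm.T@np.array(p["tvec"]).ravel()
    d=np.c_[n,np.ones(len(n))]@Rm
    return o+d*((z-o[2])/d[:,2])[:,None]
def save(p,name,box=None,s=1):
    f=p["frame"][:,:,::-1]
    if box: f=f[box[1]:box[3],box[0]:box[2]]
    cv2.imwrite("pics/"+name,cv2.resize(f,None,fx=s,fy=s,interpolation=cv2.INTER_CUBIC))
E
python3 - <<'E'
from h import *
for c in ["top","side"]:
    p=manip.camera(c); save(p,c+"0.png")
    print(c,p["vertical_fov"],c2w(p,[0,0,0]))
    for n in ["terminal_box","big_cap","big_cap_grip","small_cap_mark","fuse_cap","terminal_strip_short","side_cutters","lamp_holder","tape_2"]:
        for d in manip.search_frame(p,n)[:2]:
            w=c2w(p,d["xyz"]); print(n,round(d["p"],2),w.round(3),proj(p,w).round(0))
o=manip.get_obs();print(o)
E
```

```text
top 51.960930403515974 [0.53050509 0.16028152 0.96084662]
terminal_box 0.75 [0.578 0.066 0.051] [[359. 219.]]
big_cap 0.86 [0.565 0.017 0.108] [[385. 225.]]
big_cap_grip 0.88 [0.564 0.013 0.109] [[387. 225.]]
fuse_cap 0.6 [0.518 0.138 0.03 ] [[325. 245.]]
terminal_strip_short 0.72 [0.648 0.002 0.014] [[385. 191.]]
terminal_strip_short 0.56 [0.588 0.111 0.082] [[339. 214.]]
side_cutters 0.74 [0.48  0.34  0.012] [[236. 260.]]
lamp_holder 0.89 [ 0.754 -0.033  0.04 ] [[402. 144.]]
tape_2 0.69 [0.518 0.135 0.031] [[327. 246.]]
tape_2 0.57 [0.596 0.341 0.022] [[237. 209.]]
side 45.83940536511111 [ 0.45278122 -0.64652566  0.46946302]
big_cap 0.59 [0.57  0.001 0.1  ] [[321. 231.]]
big_cap_grip 0.6 [ 0.569 -0.003  0.099] [[321. 233.]]
small_cap_mark 0.53 [0.589 0.106 0.079] [[321. 212.]]
fuse_cap 0.62 [0.519 0.118 0.019] [[284. 241.]]
fuse_cap 0.41 [0.598 0.315 0.014] [[308. 197.]]
side_cutters 0.8 [0.485 0.332 0.008] [[258. 200.]]
lamp_holder 0.95 [ 0.756 -0.048  0.032] [[438. 270.]]
tape_2 0.84 [0.601 0.312 0.017] [[310. 196.]]
{'clock': 1.0, 'joint_pos': array([ 1.17336897,  0.3322139 , -0.06470607,  1.4601043 ,  0.02159257,
        1.3499228 , -0.08851184]), 'joint_velocities': array([ 0.00050541,  0.00094891, -0.00211656, -0.00058018,  0.00049012,
       -0.0014612 ,  0.00094849]), 'tau': array([ 2.50512467e-04, -6.25235295e+01,  4.90897754e-02, -3.91837013e+01,
        1.64723711e-02,  1.77024791e-03, -4.60043157e-05]), 'position': array([ 0.22884529, -0.58160766,  0.2393268 ]), 'ee_rot': array([9.82489809e-01, 1.86316327e-01, 1.68352413e-05, 1.96171582e-05]), 'ft_force': array([-0.0946876 , -0.79064023, -0.16762367]), 'torque': array([ 0.04506889, -0.01769803,  0.01898843]), 'grip_width': 0.9982920437338569}
```

Run:
```python
from h import *
p=manip.camera("top"); save(p,"top1.png",(290,130,450,280),4.0)
p=manip.camera("side"); save(p,"side1.png",(240,150,480,330),3.3)
```

```text
(no output)
```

View pics/top1.png

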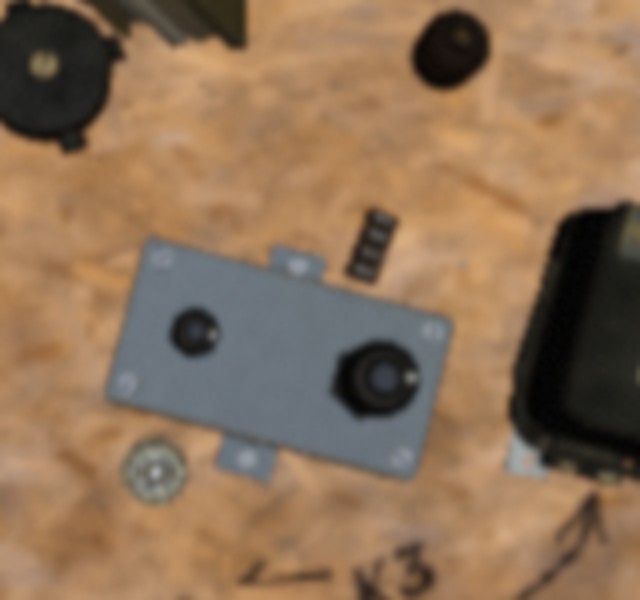

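View pics/side1.png

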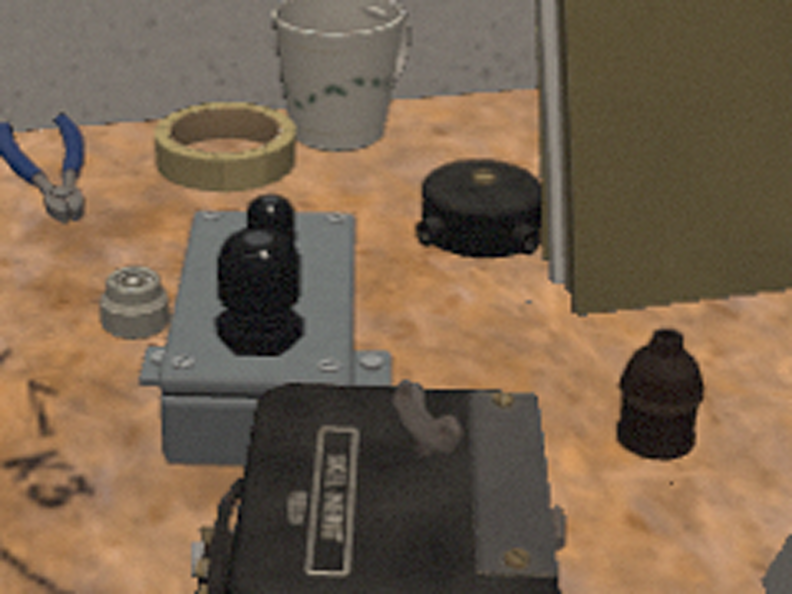

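View pics/top0.png

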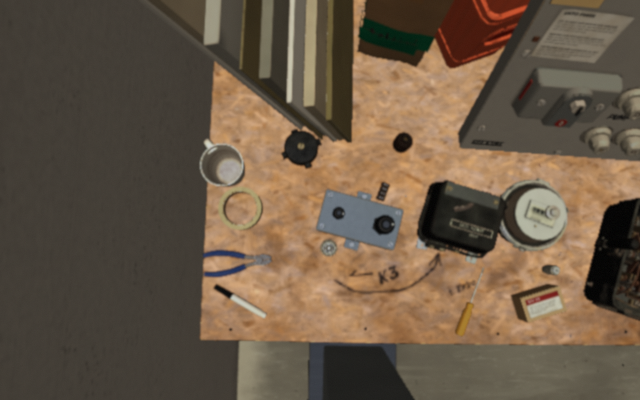

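View pics/side0.png

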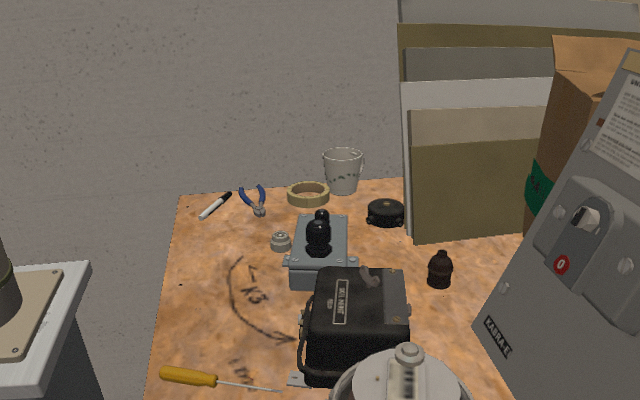

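Run:
```python
from h import *
p=manip.camera("top"); 
c=np.array([(150,238),(453,320),(413,478),(106,396)])/4+[290,130]-0.4
w=ray(p,c,0.055); print(w.round(4)); m=w.mean(0)
ex=(w[0]+w[3]-w[1]-w[2]);ex[2]=0
ey=(w[0]+w[1]-w[3]-w[2]);ey[2]=0
print(np.linalg.norm(w[0]-w[1]),np.linalg.norm(w[1]-w[2]))
yx=np.arctan2(ex[1],ex[0]); y2=np.arctan2(ey[1],ey[0]); print(yx,y2)
ax=m-0.05*np.array([np.cos(yx),np.sin(yx),0]); print("axis",ax)
mk=ray(p,np.array([[412,378]])/4+[290,130]-.4,0.109);print("mark",mk,np.arctan2(*(mk[0]-ax)[[1,0]]))
print("capcentre",ray(p,np.array([[382,376]])/4+[290,130]-.4,0.107))
print("blackbox edge",ray(p,np.array([[515,370],[570,215]])/4+[290,130]-.4,0.1))
s=manip.camera("side")
for z in (.055,.107,.109,.111): 
  q=ax.copy();q[2]=z; 
  print(z,((proj(s,q)-[240,150])*3.3).round(1),((proj(p,q)-[290,130])*4).round(1))
# overlay
t=np.linspace(0,2*np.pi,80)
for nm,pp,box,sc in (("ov_t",p,(360,200,410,250),12),("ov_s",s,(290,200,350,270),8)):
  f=cv2.resize(pp["frame"][box[1]:box[3],box[0]:box[2],::-1],None,fx=sc,fy=sc,interpolation=cv2.INTER_CUBIC)
  for z,r,col in ((.077,.020,(0,255,0)),(.1,.02,(0,255,255)),(.055,.0225,(255,0,0))):
    X=np.c_[ax[0]+r*np.cos(t),ax[1]+r*np.sin(t),0*t+z]
    q=((proj(pp,X)-box[:2]+.5)*sc-.5); cv2.polylines(f,[q.round().astype(int)],True,col,1)
  cv2.imwrite("pics/"+nm+".png",f)
```

```text
[[ 0.6433  0.1375  0.055 ]
 [ 0.6017 -0.032   0.055 ]
 [ 0.514  -0.0102  0.055 ]
 [ 0.555   0.1598  0.055 ]]
0.17448858469488865 0.0903712830178146
1.3320671046507506 -0.24503694541734486
axis [0.56667694 0.01519887 0.055     ]
mark [[0.56667022 0.00084327 0.109     ]] -1.5712644684865453
capcentre [[0.56742884 0.01619636 0.107     ]]
blackbox edge [[ 0.57253751 -0.05540644  0.1       ]
 [ 0.65579958 -0.0849523   0.1       ]]
0.055 [[257.4 332.5]] [[366.3 379.5]]
0.107 [[255.9 241.7]] [[382.3 375.9]]
0.109 [[255.8 238.1]] [[382.9 375.7]]
0.111 [[255.8 234.5]] [[383.6 375.6]]
```

View pics/ov_t.png

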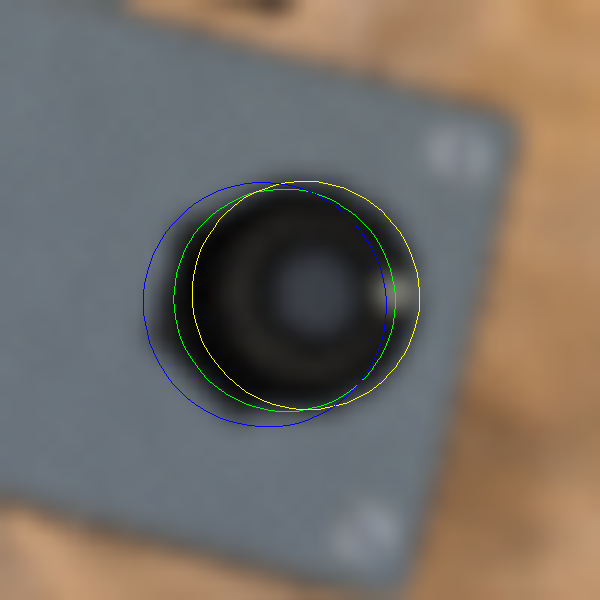

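View pics/ov_s.png

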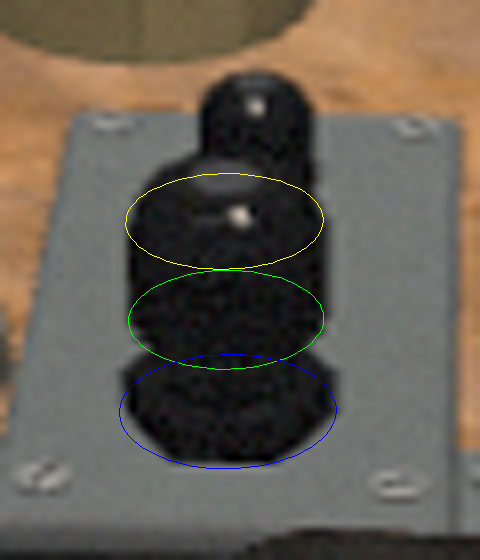

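Emit:
arm_command(targets="20 -16 -10 0 0 0; 38 -31 -10 0 0 0; 38 -31 -10 0 0 0; 38 -31 0 0 0 0; 38 -31 0 0 0 0", grip=85, squeeze=60)

```text
clock: 1.82
position: [0.3383, -0.3869, 0.2696]
ee_rot: [0.982, 0.186, 0.0, 0.0]
ft_force: [0.7, 0.0, -0.2]
grip_width: 0.99
```

Emit:
arm_command(targets="38 -31 0 0 0 0; 38 -31 0 0 0 0; 38 -31 0 0 0 0; 38 -31 0 0 0 0; 38 -31 0 0 0 0")

```text
clock: 2.45
position: [0.4583, -0.1731, 0.2696]
ee_rot: [0.983, 0.186, 0.0, 0.0]
ft_force: [0.6, 0.3, 0.2]
grip_width: 0.991
```

Emit:
arm_command(targets="38 -31 0 0 0 -0.18; 0 0 0 0 0 -0.18; 0 0 0 0 0 -0.18; 0 0 0 0 0 -0.18; 0 0 0 0 0 -0.18")

```text
clock: 3.08
position: [0.4817, -0.1318, 0.2694]
ee_rot: [0.802, 0.598, 0.0, 0.0]
ft_force: [0.4, -0.0, -0.6]
grip_width: 0.995
```

Run:
```python
from h import *
o=manip.get_obs();print(o);print(R.from_quat(o["ee_rot"]).as_matrix().round(4))
```

```text
{'clock': 3.075, 'joint_pos': array([ 0.67597695,  0.07062711, -0.5203374 ,  1.71582048,  0.03604952,
        1.36435488, -0.14069745]), 'joint_velocities': array([ 4.85556974e-02,  4.36808001e-03, -5.30550083e-02, -1.07036842e-03,
        4.56457943e-03,  2.59226975e-03,  1.42554762e+00]), 'tau': array([-4.45937254e-01, -4.04094923e+01, -1.02990311e+00, -3.92834330e+01,
        5.83768735e-03, -7.75255867e-04, -3.00960660e+00]), 'position': array([ 0.48170398, -0.13180989,  0.26941075]), 'ee_rot': array([8.01866631e-01, 5.97503040e-01, 1.61734243e-05, 1.53824250e-04]), 'ft_force': array([ 0.44316788, -0.01174304, -0.57415268]), 'torque': array([0.00753183, 0.03927724, 0.00894416]), 'grip_width': 0.9951272545062845}
[[ 2.860e-01  9.582e-01  2.000e-04]
 [ 9.582e-01 -2.860e-01 -2.000e-04]
 [-2.000e-04  3.000e-04 -1.000e+00]]
```

Emit:
arm_command(targets="41 10 0 0 0 0; 41 10 0 0 0 0; 41 10 0 0 0 0; 41 9 0 0 0 0; 0 0 0 0 0 0")

```text
clock: 3.7
position: [0.5674, 0.0174, 0.2691]
ee_rot: [0.802, 0.597, 0.001, -0.001]
ft_force: [-0.4, -0.6, 0.2]
grip_width: 0.998
```

Emit:
arm_command(targets="0 0 20 0 0 -0.18; 0 0 20 0 0 -0.18; 0 0 20 0 0 -0.18; 0 0 0 0 0 -0.18; 0 0 0 0 0 -0.18")

```text
clock: 4.32
position: [0.5665, 0.0124, 0.2091]
ee_rot: [0.463, 0.886, -0.0, -0.0]
ft_force: [0.6, 0.2, 0.5]
grip_width: 0.996
```

Run:
```python
from h import *
o=manip.get_obs();print(o["joint_pos"].round(3),o["position"]);print(R.from_quat(o["ee_rot"]).as_matrix().round(4))
```

```text
[ 0.526  0.311 -0.754  1.629  0.22   1.29   0.343] [0.56653005 0.0124474  0.20907056]
[[-5.717e-01  8.204e-01 -5.000e-04]
 [ 8.204e-01  5.717e-01 -8.000e-04]
 [-4.000e-04 -8.000e-04 -1.000e+00]]
```

Emit:
arm_command(targets="0 0 10 0 0 -0.18; 0 0 10 0 0 -0.18; 0 0 0 0 0 -0.18; 0 0 0 0 0 -0.18; 0 0 0 0 0 -0.18")

```text
clock: 4.95
position: [0.5667, 0.0124, 0.1893]
ee_rot: [0.031, 1.0, -0.0, -0.0]
ft_force: [0.0, -0.3, 0.5]
grip_width: 0.995
```

Emit:
arm_command(targets="0 0 0 0 0 -0.18; 0 0 0 0 0 -0.18; 0 0 0 0 0 -0.18; 0 0 0 0 0 -0.18; 0 0 0 0 0 -0.18")

```text
clock: 5.58
position: [0.5667, 0.0124, 0.1893]
ee_rot: [-0.407, 0.914, -0.001, -0.0]
ft_force: [0.4, 0.0, 0.5]
grip_width: 0.996
```

Run:
```python
from h import *
o=manip.get_obs();print(o["joint_pos"].round(3),o["position"]);M=R.from_quat(o["ee_rot"]).as_matrix();print(M.round(4))
t=np.array([.567,.0155,.082]);print("tool delta mm",(M.T@(t-o["position"])*1000).round(1))
```

```text
[ 0.74   0.43  -1.055  1.644  0.387  1.296  2.025] [0.56667988 0.01237964 0.18927028]
[[-6.691e-01 -7.432e-01 -1.000e-04]
 [-7.432e-01  6.691e-01 -1.200e-03]
 [ 9.000e-04 -7.000e-04 -1.000e+00]]
tool delta mm [ -2.6   1.9 107.3]
```

Emit:
arm_command(targets="-2.6 1.9 20 0 0 -0.18; 0 0 20 0 0 -0.14; 0 0 10 0 0 0; 0 0 0 0 0 0")

```text
clock: 6.08
position: [0.5669, 0.0162, 0.139]
ee_rot: [-0.544, 0.839, 0.0, -0.0]
ft_force: [-0.1, 1.2, -0.0]
grip_width: 0.993
```

Run:
```python
from h import *
o=manip.get_obs();print(o["joint_pos"].round(3),o["position"]);M=R.from_quat(o["ee_rot"]).as_matrix();print(M.round(4))
t=np.array([.567,.0155,.082]);print("tool delta mm",(M.T@(t-o["position"])*1000).round(1))
s=manip.camera("side"); save(s,"side2.png",(250,130,400,280),4); save(manip.camera("top"),"top2.png",(290,130,450,280),4)
```

```text
[ 0.744  0.51  -1.082  1.698  0.475  1.227  2.269] [0.56689533 0.0162441  0.13896291]
[[-4.090e-01 -9.125e-01 -9.000e-04]
 [-9.125e-01  4.090e-01 -3.000e-04]
 [ 7.000e-04  7.000e-04 -1.000e+00]]
tool delta mm [ 0.6 -0.4 57. ]
```

View pics/side2.png

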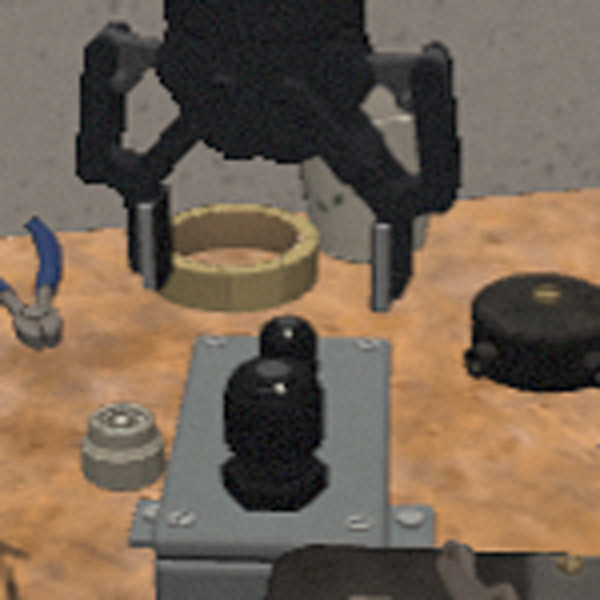

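View pics/top2.png

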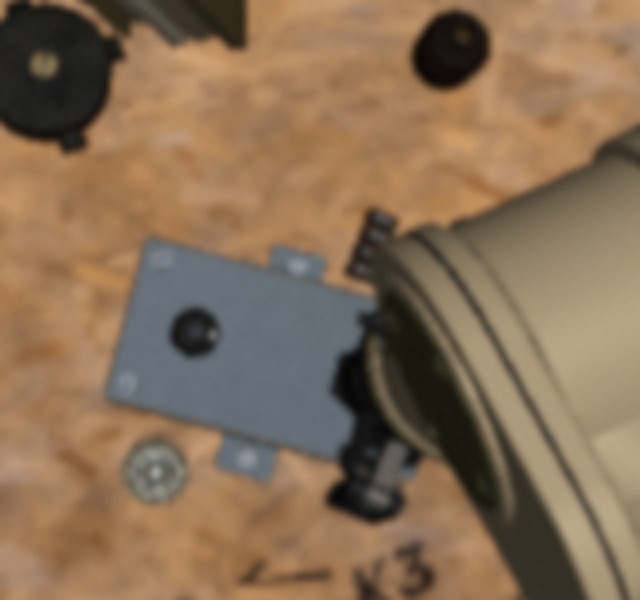

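Emit:
arm_command(targets="0.6 -0.4 15 0 0 0; 0 0 15 0 0 0; 0 0 14 0 0 0; 0 0 13 0 0 0; 0 0 0 0 0 0")

```text
clock: 6.8
position: [0.5667, 0.0162, 0.0811]
ee_rot: [-0.545, 0.838, 0.001, -0.001]
ft_force: [-0.2, 1.0, 0.1]
grip_width: 0.998
```

Emit:
arm_command(targets="0 0 0 0 0 0; 0 0 0 0 0 0; 0 0 0 0 0 0; 0 0 0 0 0 0", grip=36, squeeze=40)

```text
clock: 7.3
position: [0.568, 0.016, 0.083]
ee_rot: [-0.545, 0.838, -0.001, 0.001]
ft_force: [1.1, -1.2, 6.3]
grip_width: 0.449
```

Run:
```python
from h import *
o=manip.get_obs();print(o["joint_pos"].round(3),o["position"],o["ft_force"],o["torque"],o["grip_width"]*85.4);M=R.from_quat(o["ee_rot"]).as_matrix();print((M.T@o["ft_force"]).round(2))
s=manip.camera("side"); save(s,"side3.png",(270,170,370,270),6)
```

```text
[ 0.706  0.573 -1.034  1.747  0.54   1.136  2.229] [0.56795739 0.01602159 0.08300681] [ 1.09542583 -1.17420172  6.27931262] [-0.23184095 -0.07944678 -0.03669618] 38.31670806956627
[ 0.63 -1.49 -6.28]
```

View pics/side3.png

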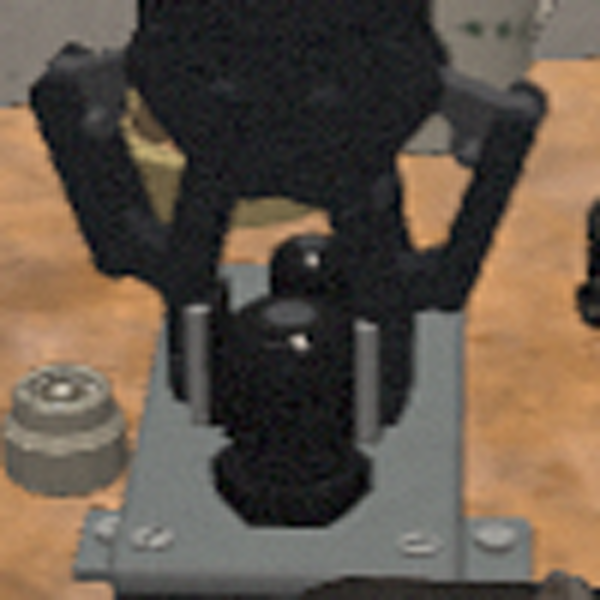

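Emit:
arm_command(targets="0 0 0 0 0 0; 0 0 0.06 0 0 0.1; 0 0 0.1 0 0 0.15; 0 0 0.1 0 0 0.15; 0 0 0.1 0 0 0.15", grip=25, squeeze=60)

```text
clock: 7.98
position: [0.5682, 0.0159, 0.0828]
ee_rot: [-0.295, 0.956, -0.001, 0.001]
ft_force: [0.8, -2.0, 6.2]
grip_width: 0.453
```

```bash
cat > st.py <<'E'
from h import *
import sys
o=manip.get_obs();M=R.from_quat(o["ee_rot"]).as_matrix()
y=np.arctan2(M[1,0],M[0,0])
print("t",o["clock"],"q",o["joint_pos"].round(3),"pos",o["position"].round(4),"yaw",round(y%(2*np.pi),3),round(o["grip_width"]*85.4,2))
print("F",o["ft_force"].round(1),"T",o["torque"].round(2),"Ftool",(M.T@o["ft_force"]).round(1),"tau7",o["tau"][6].round(2),"tilt",M[:2,2].round(4))
if len(sys.argv)>1:
    s=manip.camera("side"); save(s,sys.argv[1],(270,170,370,270),6)
E
python3 st.py side4.png
```

```text
t 7.975 q [ 0.634  0.521 -0.926  1.75   0.463  1.103  1.726] pos [0.5682 0.0159 0.0828] yaw 3.74 38.71
F [ 0.8 -2.   6.2] T [-0.36 -0.21  0.02] Ftool [ 0.5 -2.1 -6.1] tau7 2.19 tilt [ 0.002  -0.0005]
```

View pics/side4.png

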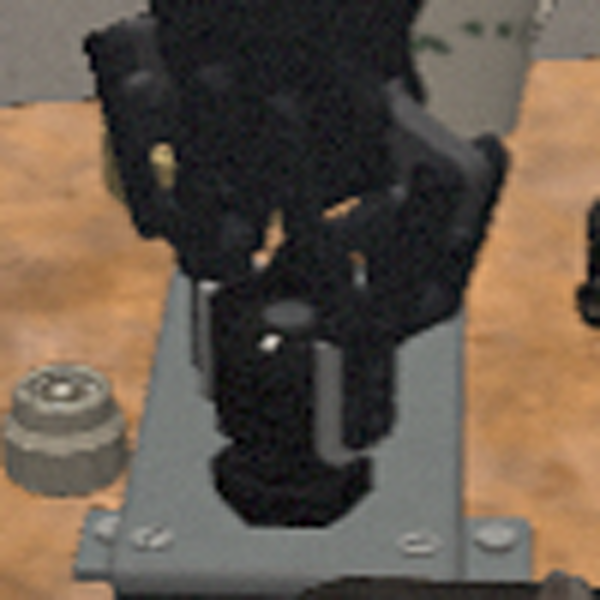

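Emit:
arm_command(targets="0 0 0.1 0 0 0.15; 0 0 0.1 0 0 0.15; 0 0 0.1 0 0 0.15; 0 0 0.1 0 0 0.15; 0 0 0.1 0 0 0.15")

```text
clock: 8.65
position: [0.5683, 0.0155, 0.0823]
ee_rot: [0.076, 0.997, -0.0, 0.001]
ft_force: [1.4, -2.1, 6.0]
grip_width: 0.452
```

```bash
python3 st.py
```

```text
t 8.65 q [ 0.53   0.466 -0.781  1.755  0.371  1.071  1.04 ] pos [0.5683 0.0155 0.0823] yaw 2.99 38.59
F [ 1.4 -2.1  6. ] T [-0.62 -0.29  0.12] Ftool [-1.7 -1.8 -6. ] tau7 2.22 tilt [ 0.0021 -0.001 ]
```

Emit:
arm_command(targets="0 0 0.1 0 0 0.15; 0 0 0.1 0 0 0.15; 0 0 0.1 0 0 0.15; 0 0 0.06 0 0 0.1; 0 0 0.06 0 0 0.1")

```text
clock: 9.28
position: [0.5681, 0.0152, 0.0818]
ee_rot: [0.39, 0.921, -0.0, 0.001]
ft_force: [0.4, -3.4, 6.8]
grip_width: 0.448
```

```bash
python3 st.py side5.png
```

```text
t 9.275 q [ 0.438  0.431 -0.661  1.76   0.302  1.051  0.44 ] pos [0.5681 0.0152 0.0818] yaw 2.341 38.26
F [ 0.4 -3.4  6.8] T [-0.79 -0.09  0.07] Ftool [-2.7 -2.  -6.8] tau7 1.45 tilt [ 0.0018 -0.0014]
```

View pics/side5.png

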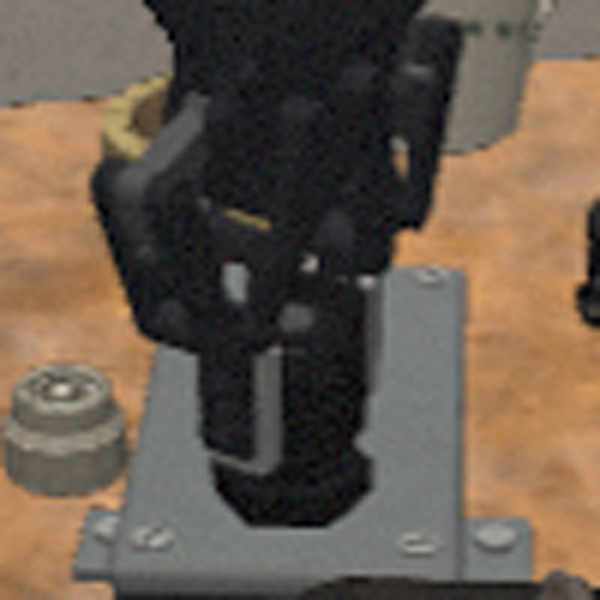

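Emit:
arm_command(targets="0 0 0.05 0 0 0.08; 0 0 0.05 0 0 0.08; 0 0 0.05 0 0 0.08; 0 0 0.05 0 0 0.08")

```text
clock: 9.82
position: [0.568, 0.0151, 0.0816]
ee_rot: [0.531, 0.847, -0.0, 0.001]
ft_force: [0.1, -4.1, 7.2]
grip_width: 0.447
```

```bash
python3 st.py
```

```text
t 9.825 q [ 0.393  0.417 -0.604  1.763  0.271  1.044  0.143] pos [0.568  0.0151 0.0816] yaw 2.022 38.19
F [ 0.1 -4.1  7.2] T [-0.88  0.03  0.14] Ftool [-3.7 -1.7 -7.2] tau7 1.16 tilt [ 0.0015 -0.0014]
```

Emit:
arm_command(targets="0 0 0.05 0 0 0.08; 0 0 0.05 0 0 0.08; 0 0 0.05 0 0 0.08; 0 0 0.05 0 0 0.08")

```text
clock: 10.32
position: [0.5678, 0.015, 0.0814]
ee_rot: [0.659, 0.752, -0.0, 0.001]
ft_force: [-0.2, -4.8, 7.6]
grip_width: 0.449
```

```bash
python3 st.py
```

```text
t 10.325 q [ 0.348  0.405 -0.547  1.766  0.243  1.037 -0.157] pos [0.5678 0.015  0.0814] yaw 1.702 38.34
F [-0.2 -4.8  7.6] T [-0.84  0.19  0.08] Ftool [-4.7 -0.8 -7.6] tau7 1.17 tilt [ 0.0011 -0.0015]
```

Emit:
arm_command(targets="0 0 0.05 0 0 0.08; 0 0 0.05 0 0 0.08; 0 0 0.05 0 0 0.08; 0 0 0.05 0 0 0.08")

```text
clock: 10.82
position: [0.5677, 0.015, 0.0812]
ee_rot: [0.771, 0.637, -0.0, 0.001]
ft_force: [-2.2, -4.3, 8.7]
grip_width: 0.447
```

```bash
python3 st.py
```

```text
t 10.825 q [ 0.303  0.395 -0.492  1.768  0.215  1.031 -0.457] pos [0.5677 0.015  0.0812] yaw 1.382 38.18
F [-2.2 -4.3  8.7] T [-0.88  0.34  0.09] Ftool [-4.7 -1.3 -8.7] tau7 1.17 tilt [ 0.0008 -0.0015]
```

Emit:
arm_command(targets="0 0 0.05 0 0 0.08; 0 0 0.05 0 0 0.08; 0 0 0.05 0 0 0.08; 0 0 0.05 0 0 0.08")

```text
clock: 11.32
position: [0.5675, 0.0151, 0.081]
ee_rot: [0.862, 0.506, -0.0, 0.001]
ft_force: [-2.1, -3.8, 8.5]
grip_width: 0.445
```

```bash
python3 st.py
```

```text
t 11.325 q [ 0.259  0.386 -0.438  1.771  0.19   1.026 -0.758] pos [0.5675 0.0151 0.081 ] yaw 1.062 38.01
F [-2.1 -3.8  8.5] T [-0.8   0.5   0.07] Ftool [-4.3  0.1 -8.5] tau7 1.17 tilt [ 0.0006 -0.0015]
```

Emit:
arm_command(targets="0 0 0.05 0 0 0.08; 0 0 0.05 0 0 0.08; 0 0 0.05 0 0 0.08; 0 0 0.05 0 0 0.08")

```text
clock: 11.82
position: [0.5679, 0.0156, 0.0808]
ee_rot: [0.932, 0.363, 0.0, 0.001]
ft_force: [5.6, 1.0, 6.1]
grip_width: 0.444
```

```bash
python3 st.py side6.png
```

```text
t 11.825 q [ 0.214  0.378 -0.385  1.773  0.165  1.02  -1.06 ] pos [0.5679 0.0156 0.0808] yaw 0.744 37.92
F [5.6 1.  6.1] T [ 0.58 -1.24  1.14] Ftool [ 4.8  3.  -6.1] tau7 0.03 tilt [ 0.0015 -0.0012]
```

View pics/side6.png

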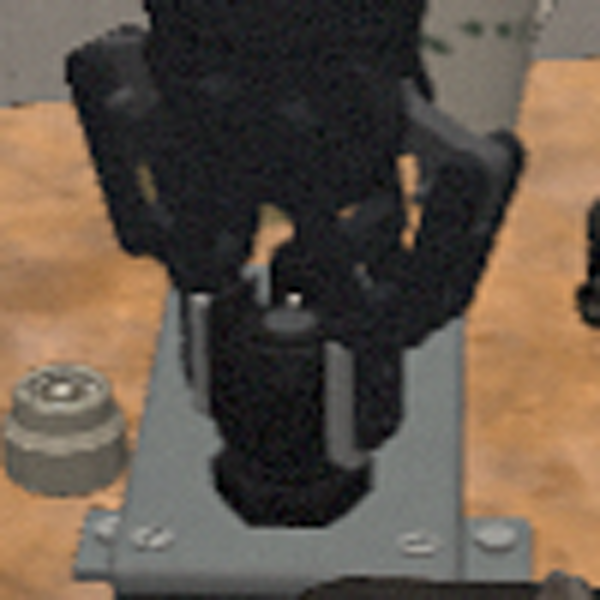

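Emit:
arm_command(targets="0 0 0.05 0 0 0.08; 0 0 0.05 0 0 0.08; 0 0 0.05 0 0 0.08; 0 0 0.05 0 0 0.08")

```text
clock: 12.38
position: [0.5667, 0.0151, 0.0805]
ee_rot: [0.978, 0.21, -0.001, 0.001]
ft_force: [-6.4, -4.7, 14.1]
grip_width: 0.445
```

```bash
python3 st.py
```

```text
t 12.375 q [ 0.171  0.371 -0.332  1.777  0.142  1.018 -1.362] pos [0.5667 0.0151 0.0805] yaw 0.424 38.04
F [-6.4 -4.7 14.1] T [-0.78  1.5   1.29] Ftool [ -7.8   1.6 -14.1] tau7 0.08 tilt [-0.0014 -0.0021]
```

```bash
python3 st.py side7.png
```

```text
t 12.375 q [ 0.171  0.371 -0.332  1.777  0.142  1.018 -1.362] pos [0.5667 0.0151 0.0805] yaw 0.424 38.04
F [-6.4 -4.7 14.1] T [-0.78  1.5   1.29] Ftool [ -7.8   1.6 -14.1] tau7 0.08 tilt [-0.0014 -0.0021]
```

View pics/side7.png

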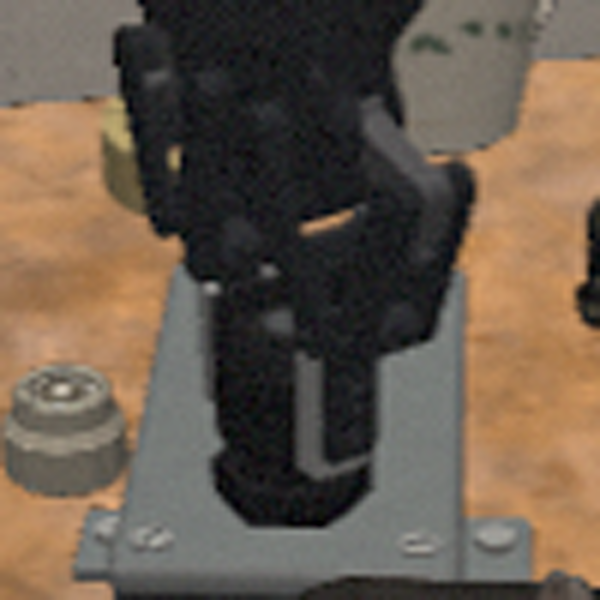

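Emit:
arm_command(targets="0 0 -0.2 0 0 -0.02; 0 0 0 0 0 0")

```text
clock: 12.68
position: [0.5664, 0.015, 0.0806]
ee_rot: [0.975, 0.221, -0.001, 0.001]
ft_force: [-7.5, -4.1, 12.9]
grip_width: 0.449
```

```bash
python3 st.py
```

```text
t 12.675 q [ 0.174  0.371 -0.336  1.777  0.143  1.019 -1.341] pos [0.5664 0.015  0.0806] yaw 0.445 38.32
F [-7.5 -4.1 12.9] T [-0.89  1.73  0.49] Ftool [ -8.5   0.5 -12.9] tau7 -0.31 tilt [-0.0019 -0.002 ]
```

Emit:
arm_command(targets="0 0 -0.04 0 0 -0.06; 0 0 -0.1 0 0 -0.15; 0 0 -0.1 0 0 -0.15; 0 0 -0.1 0 0 -0.15; 0 0 -0.1 0 0 -0.15")

```text
clock: 13.3
position: [0.567, 0.0142, 0.081]
ee_rot: [0.85, 0.526, -0.001, 0.001]
ft_force: [-4.5, -6.0, 9.5]
grip_width: 0.446
```

```bash
python3 st.py
```

```text
t 13.3 q [ 0.265  0.387 -0.444  1.771  0.193  1.028 -0.713] pos [0.567  0.0142 0.081 ] yaw 1.108 38.13
F [-4.5 -6.   9.5] T [-1.35  0.97 -0.11] Ftool [-7.4 -1.3 -9.5] tau7 -2.26 tilt [-0.0007 -0.0024]
```

Emit:
arm_command(targets="0 0 -0.1 0 0 -0.15; 0 0 -0.1 0 0 -0.15; 0 0 -0.1 0 0 -0.15; 0 0 -0.1 0 0 -0.15; 0 0 -0.1 0 0 -0.15")

```text
clock: 13.92
position: [0.5681, 0.0141, 0.0817]
ee_rot: [0.599, 0.801, -0.0, 0.001]
ft_force: [2.6, -5.6, 5.9]
grip_width: 0.446
```

```bash
python3 st.py side8.png
```

```text
t 13.925 q [ 0.369  0.41  -0.572  1.764  0.256  1.04  -0.008] pos [0.5681 0.0141 0.0817] yaw 1.858 38.12
F [ 2.6 -5.6  5.9] T [-1.38 -0.33 -0.15] Ftool [-6.1  1.  -5.9] tau7 -2.25 tilt [ 0.0016 -0.0024]
```

View pics/side8.png

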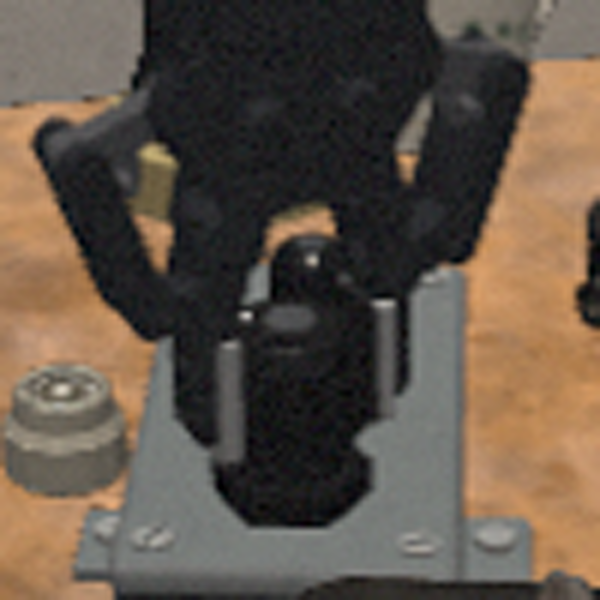

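Emit:
arm_command(targets="0 0 -0.06 0 0 -0.1; 0 0 -0.04 0 0 -0.07; 0 0 0 0 0 0; 0 0 0 0 0 0")

```text
clock: 14.48
position: [0.5683, 0.0141, 0.0818]
ee_rot: [0.53, 0.848, -0.0, 0.001]
ft_force: [3.1, -6.1, 4.8]
grip_width: 0.452
```

```bash
cat > fit.py <<'E'
from h import *
s=manip.camera("side"); save(s,"side9.png",(270,170,370,270),6)
ax=np.array([.567,.0155])
for a in range(90,271,15):
    X=[[ax[0]+.0143*np.cos(np.radians(a)),ax[1]+.0143*np.sin(np.radians(a)),.1055]]
    print(a,((proj(s,X)-[270,170]+.5)*6-.5).round(0))
for a in (-90,-80,-70,80):
    X=[[ax[0]+.0143*np.cos(np.radians(a)),ax[1]+.0143*np.sin(np.radians(a)),.107]]
    print(a,((proj(s,X)-[270,170]+.5)*6-.5).round(0))
E
python3 st.py; python3 fit.py
```

```text
t 14.475 q [ 0.392  0.417 -0.601  1.763  0.271  1.043  0.146] pos [0.5683 0.0141 0.0818] yaw 2.024 38.57
F [ 3.1 -6.1  4.8] T [-1.46 -0.4   0.04] Ftool [-6.8  0.2 -4.8] tau7 -0.07 tilt [ 0.0021 -0.0023]
90 [[279. 302.]]
105 [[266. 304.]]
120 [[255. 308.]]
135 [[246. 312.]]
150 [[239. 318.]]
165 [[236. 325.]]
180 [[236. 331.]]
195 [[240. 338.]]
210 [[248. 343.]]
225 [[258. 348.]]
240 [[271. 351.]]
255 [[284. 352.]]
270 [[298. 351.]]
-90 [[298. 346.]]
-80 [[307. 345.]]
-70 [[316. 343.]]
80 [[288. 296.]]
```

View pics/side9.png

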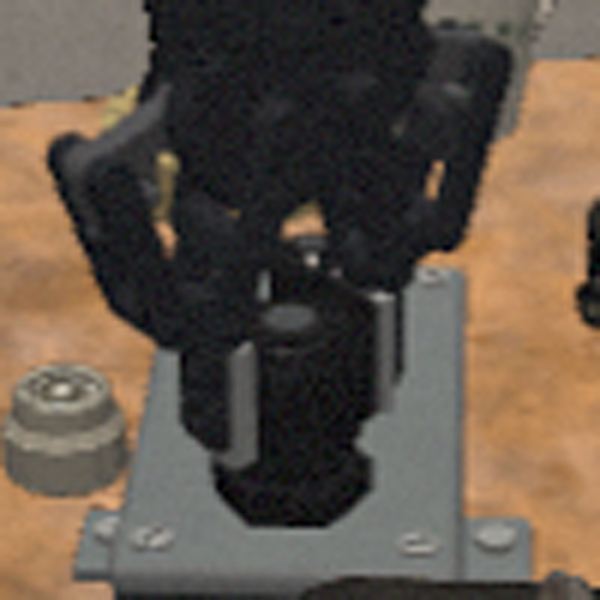

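Run:
```python
from h import *
from scipy.optimize import least_squares
s=manip.camera("side")
def cen(f,u,v,r=10):
    g=cv2.imread("pics/"+f,0).astype(float)[v-r:v+r+1,u-r:u+r+1]
    w=np.clip(g-np.percentile(g,60)-25,0,None); yy,xx=np.mgrid[-r:r+1,-r:r+1]
    return np.array([u+(w*xx).sum()/w.sum(),v+(w*yy).sum()/w.sum()])
d={}
for f,u,v in (("side3.png",298,342),("side4.png",268,342),("side6.png",292,300),("side8.png",247,314)):
    d[f]=cen(f,u,v); print(f,d[f].round(1))
def P(a,c,r,z): return (proj(s,[[c[0]+r*np.cos(a),c[1]+r*np.sin(a),z]])[0]-[270,170]+.5)*6-.5
# fit az0, x-shift of the axis, height from side3/4 and image of top
def res(x):
    a0,dx,dz=x; out=[]
    for f,da,dh in (("side3.png",0,0),("side4.png",-.555,-.00035)):
        out+=list(P(a0+da,(.567+dx,.0155),.0140,.107+dz+dh)-d[f])
    return out
r=least_squares(res,[-1.57,0,0]); print(np.degrees(r.x[0]),r.x[1:]*1000,np.array(r.fun).round(1))
for f,dh in (("side6.png",-.0022),("side8.png",-.0013)):
    best=min(np.arange(0,360,1),key=lambda a:np.linalg.norm(P(np.radians(a),(.567+r.x[1],.0155),.0140,.107+r.x[2]+dh)-d[f]))
    print(f,best,P(np.radians(best),(.567+r.x[1],.0155),.0140,.107+r.x[2]+dh).round(1))
```

```text
side3.png [299.6 341.3]
side4.png [270.2 341.8]
side6.png [294.1 298.3]
side8.png [245.8 315.3]
-88.58217599329909 [0.01518629 1.35344775] [-0.2 -0.   0.2  0. ]
side6.png 74 [294.  299.7]
side8.png 145 [241.8 311.4]
```

Run:
```python
import cv2
a=[cv2.resize(cv2.imread("pics/"+f)[270:370,215:345],None,fx=4,fy=4) for f in("side8.png","side9.png")]
b=[cv2.convertScaleAbs(x,alpha=2.2) for x in a]
cv2.imwrite("pics/z8.png",cv2.resize(cv2.vconcat(b),None,fx=.7,fy=.7))
```

```text
(no output)
```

View pics/z8.png

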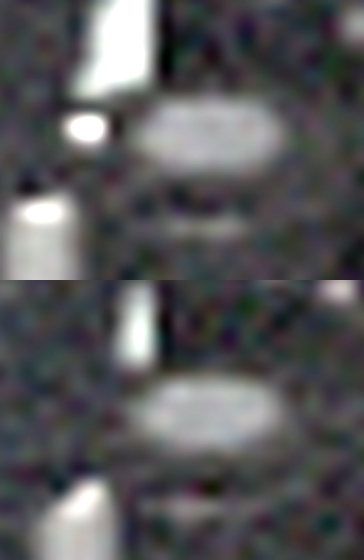

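```bash
python3 st.py; python3 -c "
from workcell import manip
print(manip.hand_in())"
```

```text
t 14.575 q [ 0.392  0.417 -0.601  1.763  0.271  1.043  0.146] pos [0.5683 0.0142 0.0818] yaw 2.024 38.23
F [ 2.3 -6.1  5. ] T [-1.44 -0.4   0.13] Ftool [-6.6 -0.6 -4.9] tau7 -0.09 tilt [ 0.0021 -0.0023]
the job is handed in; nothing more can be done
None
```

I screwed the larger gland's cap down to its stop, backed it off a quarter turn, and handed the job in with the cap still gripped at 60 N.

- **Bottoming out:** After about 200° clockwise, the torque jumped from about 0.1 to 1.1–1.3 N m. The jaws then slipped on the cap while it sat at the stop.
- **Backing off:** I eased the torque towards zero, which put the stop at a tool angle of about 0.46 rad. I then turned counter-clockwise to 2.02 rad, so the cap is backed off about 1.57 rad, or 90°. Turning resistance was only 0.11–0.15 N m, so I don't expect any slip there.
- **Last reading:** The opening was about 38 mm, outside forces were under 10 N, and the clock read 14.6 s.
- **Check that disagreed:** About 10° before the end, the side camera put the index bar at about 145°. The torque figures gave about 154°, and the picture fit left an error of about 1 camera pixel. I think the finger was partly hiding the bar, and I trusted the torque figures.
- **Check I couldn't make:** At the final pose the bar was hidden in the side view, so I couldn't confirm the last angle by picture.
- **Other things on the bench:** I didn't touch the smaller gland or the bystanders. The nearest of them showed no change in the pictures I viewed.

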